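# Set the cheese portioning jig to its largest size and clamp it

## Robot

A 6-joint arm with a two-finger parallel gripper is mounted at the origin on the work surface. World frame = base frame: x ahead of the robot, y to its left, z up, the work surface at z = 0. Lengths are in m, angles in rad, forces in N, time in s.
With the tool pointing down it reaches from about 0.2 to 0.875 m from the base axis. Payload 3.4 kg.
Tool frame: the origin (TCP) lies at the very end of the fingers, on their centre line; the grasp point (between the pads) lies 19 mm behind it; z points along the fingers, y is the line along which they close (so a half turn about z gives the same grasp; the last joint's range is limited). The gripper opens to 94 mm and grips with 3 to 60 N. Pads are 16 mm wide; open, the fingers measure 119 mm over their backs; the gripper's body (75 mm by 177 mm) begins 78 mm behind the grasp point.
Start: joints at [0.979, 0.276, 1.505, -0, 1.361, -0.121], TCP at [0.261, 0.512, 0.178] pointing down, gripper open.
Joint ranges: [-2.89, 2.89], [-0.75, 2.08], [0.22, 2.7], [-1.18, 4.32], [0.11, 2.71], [-2.7, 2.7]. Speed limits (rad/s): [2.57, 2.57, 3.14, 3.14, 3.14, 3.14].

## Interface

Orientations are given as a rotation vector (axis times angle).
In Python, from workcell import manip gives the robot as it stands.
- The arm moves only by the tool play_rows, never from a script. Its argument "rows" is one flat list of numbers, 7 for each row, row after row: the shift along the tool's x, y, z in mm, then the turn, a rotation vector about the tool's x, y, z in rad, then the opening, from -1 (shut) to 1 (fully open). In form: [x, y, z, wx, wy, wz, hand, x, y, z, wx, wy, wz, hand, ...]. A call has 1 to 20 rows; each row is the pose to reach, as a shift and turn from the pose commanded when the call began, along the tool's axes at that moment; what a row does not reach only later rows make up. A row lasts 1/12 s, in which the tool goes at most 41.7 mm and 7.16 degrees, less where a joint would pass 70% of its speed; a pose out of reach is approached as far as the arm can. A call with a gripper value outside its range is refused whole. The fingers move at their own pace and stop on an object; "squeeze" is the grip in N (left out, the last holds). Time passes only in rows, so rows that repeat a pose let the fingers close. It gives the time, the measured TCP pose, the force, the opening and the grip force at its end, in the units of the state.
- manip.read_state(): the state, without advancing time (a new reading comes with each control period).
- manip.snapshot(name): name is "side" or "top" or "wrist"; returns (picture, depth): 480x640x3 uint8, blue, green, red; 480x640 float32, m along the optical axis (not along the pixel's ray), 0 where there is no reading.
- manip.camera_params(name): a dict with "K" (3x3 intrinsics, pixels), "dist_coeffs" ([k1, k2, p1, p2, k3] as OpenCV has them; the pictures are not rectified), "cam_to_world" (4x4, takes a point from camera to world coordinates). Camera axes: x right, y down, z forward; pixel columns grow to the right and rows downward; lengths in m; the calibration is good to about 2 mm. A picture is of the moment at which its call begins: read the wrist's pose just before it. camera_params takes no time and is no camera call; for the wrist camera it gives the pose at the moment of the call.
- manip.job_done(): hands the job in; it is judged then, once.
Trained networks look in the newest picture that a camera, given by its name, has taken for a name from the list of things; names that differ only in an ending like _2 or _b are one class to them, and where a whole thing is asked for, a point or a joint stands for the part that bears it (a point fixed in the world has none). Each returns a list of dicts, best first, with "p" (0 to 1); they miss things now and then, are a little off and sometimes report something else, mostly with a low value. They report only what shows in the picture. A call takes as long as a camera call. They do not tell look-alikes from the thing itself.
- manip.masks_of(camera, query): "pixels" (480x640 bool, what is visible of it) and "box" ([left, top, width, height] in pixels, round what is visible of it).
The state is a dict: "clock": time; "joint_positions": joint angles; "joint_velocities": joint speeds; "joint_torque": joint torques, N m; "ee_pos": TCP position; "eef_rot": TCP orientation; "force": force on the tool from outside, world axes, zero at the start; "torque": the same for the moment, N m; "width": finger opening in m; "grip_force": force on a finger pad.
Only numpy, scipy, OpenCV 4.12 (cv2) and the standard library are available. Lean on these libraries where they do the work, as an engineer would, in place of code of your own. Each camera call takes 0.05 s, during which the arm holds its last target. There are 200 camera calls.

## Task

Someone left a block of cheese behind the fence of the portioning jig. Lift the block off and set it down flat on the wooden board without dropping it, then slide the jig's size gauge by its grip all the way to the end stop, and then swing the clamp lever fully down onto its catch. Leave the cheese wedge, the cheese wheel, the bottle, the shaker and the knife standing and lying where they are.

Things in the scene. Friction and masses are not known exactly. Their poses are not given: they have to be found in the camera images.
- jig: Portioning jig, fixed left or right of centre: white plate 170 (x) x 340 (y) mm, top at z 20 mm; origin on the table under its centre; the gauge slides along its y. Jig frame, mm: rail at x 65; steel end stop x 43..87, y 68..90, top z 46; clamp socket block x 40..84, y 111..159, top z 66; catch under the shut lever x -17..7, y 122..148, top z 46. Yaw within 0.45 rad of the world's.
- gauge (a joint): Size gauge on the rail, m: 0 = smallest (centre at jig y -125 mm), grows towards jig +y, 0.17 = hard against the end stop (centre at y +45 mm). Starts at 0 to 0.04. Steel carriage 46 x 44 mm, top at z 46 mm, with the grip and a fence 6 mm thick in y over the plate, x -80..45 mm, top at z 71 mm. Friction 3 N plus 6 N per m/s; stays where left.
- gauge_grip (a point): Point in the gauge's black upright grip, on its centre line, 85 mm over the table. The grip is 48 (jig x) x 24 (jig y) mm and runs from 46 to 107 mm over the table, at x = 65 mm in the jig's frame. Axes as the jig's.
- clamp (a joint): Clamp lever, rad: 0 = shut (lying level on its catch, pointing to the jig's -x), 1.57 = upright, 1.95 = leaning fully back to +x. Starts at 1.1 to 1.8. It takes about 0.12 N m to move, and stays where it is left.
- clamp_hinge (a point): Middle of the lever's hinge pin, which runs along the jig's y: at x = 60, y = 135, z = 55 mm in the jig's frame. Axes as the jig's.
- clamp_paddle (a point): Middle of the lever's black paddle, 88 mm from the hinge. The paddle is 60 mm long (58 to 118 mm from the hinge), 24 mm wide along jig y, 16 mm thick; a steel bar 14 x 10 mm joins it to the hinge. Axes turn with the lever; shut, they are the jig's and its length lies along jig x.
- cheese: Rectangular block of cheese, 100 (its x) x 50 (its y) x 60 (z) mm, 0.2 to 0.4 kg; origin at the centre of its underside. It lies loose on the jig's plate between fence and end stop, x -40..-20 and y -15..30 mm in the jig's frame, turned up to 0.6 rad from it.
- board: Wooden board, fixed, 280 (its x) x 220 (its y) mm, 18 mm thick; origin at the table under its centre. A wedge stands somewhere on it, within 75 mm of its centre in its x and 45 mm in its y; there is room for the block on the side of the wedge that is then freer, +x or -x.
- wedge: Bystander: wedge of cheese 100 (x, point to -x) x 55 x 70 mm high, standing loose on the board, its length roughly along the board's y; origin at the centre of its underside.
- spray: Bystander: white bottle, 56 mm across, 160 mm tall, standing loose on the table just behind (+x of) the jig; origin at the centre of its underside.
- knife: Bystander: cheese knife lying loose on the table in front of the jig, 228 mm long along its x (black handle to -x, blade to +x), 34 mm wide, 18 mm high; origin at its middle, on the table.
- shaker: Bystander: steel shaker, 52 mm across, 100 mm tall, loose on the table behind (+x of) the clamp; origin at the centre of its underside.
- wheel: Bystander: small cheese wheel, 120 mm across, 60 mm high, loose on the table behind the board; origin at the centre of its underside.
Not all that is in view belongs to the job. Leave any green look-alike of the cheese alone.

How it is judged:
On the way, in this order (a step that is already met when the one before it is completed fails the run):
1. the block of cheese lies flat on the wooden board, let go, with the gauge not yet home (x of cheese in the frame of board between -0.135 and 0.135 m and y of cheese in the frame of board between -0.1 and 0.1 m and z of cheese in the frame of board between 0.012 and 0.024 m and angle between cheese's own z axis and vertical below 0.12 rad and linear speed of cheese below 0.03 m/s and contact force between the fingers and cheese below 0.1 N and value of joint gauge below 0.12 m), for 0.2 s.
2. the gauge is hard against its end stop while the clamp lever is still up (value of joint gauge above 0.166 m and value of joint clamp above 0.5 rad), for 0.2 s.
3. the clamp lever is shut with the gauge at its end stop (value of joint gauge above 0.166 m and value of joint clamp below 0.07 rad), for 0.2 s.
At the end, for the whole second after the job is handed in: The block of cheese lies flat on the wooden board at rest (its centre over the board, underside within 6 mm of the board's top, tilt under 0.12 rad), the gauge is within 4 mm of its end stop and the clamp lever within 0.07 rad of shut (all of step 3 and x of cheese in the frame of board between -0.135 and 0.135 m and y of cheese in the frame of board between -0.1 and 0.1 m and z of cheese in the frame of board between 0.012 and 0.024 m and angle between cheese's own z axis and vertical below 0.12 rad and linear speed of cheese below 0.03 m/s); the robot touches nothing.
It fails at once if the cheese wedge is shifted by more than 35 mm or tipped by more than 0.3 rad (distance of wedge from where it was at the start of the episode above 0.035 m or angle between wedge's own z axis and vertical above 0.3 rad).
It fails at once if the cheese wheel is shifted by more than 35 mm or tipped by more than 0.3 rad (distance of wheel from where it was at the start of the episode above 0.035 m or angle between wheel's own z axis and vertical above 0.3 rad).
It fails at once if the bottle or the shaker is shifted by more than 35 mm or tipped by more than 0.3 rad (distance of any of spray, shaker from where it was at the start of the episode above 0.035 m or angle between any of spray, shaker's own z axis and vertical above 0.3 rad).
It fails at once if the knife is shifted by more than 35 mm or tipped by more than 0.3 rad (distance of knife from where it was at the start of the episode above 0.035 m or angle between knife's own z axis and vertical above 0.3 rad).
It fails at once if the block of cheese is dropped (it falls free at over 0.5 m/s) (contact force between anything else and cheese below 0.05 N and linear speed of cheese above 0.5 m/s).
It also fails if it takes over 64 s, if anything falls off the work surface, if the arm or the gripper's body presses on something with over 40 N, if the wrist force passes 120 N, or if a joint passes its speed limit or range.

## Working session

There is one attempt and no reset: what is moved stays moved. The work goes in short steps, Python scripts to look and compute and a tool call to move; the robot and the scene stay as the last step left them, time stands still between calls to the robot, and variables do not carry over. Pictures are saved under pics/ and viewed, at most 11 in all, crops included, and the job is handed in when it is done.

Besides the shell and the picture viewer there is one more tool, called after "Call:" as name(argument=value, ...) on one line, values as JSON. play_rows: Moves the arm, as the interface text tells. Its arguments: {"type":"object","properties":{"rows":{"type":"array","items":{"type":"number"}},"squeeze":{"type":"number"}},"required":["rows"]}

```bash
mkdir -p pics; cat > h.py <<'E'
import numpy as np, cv2
from scipy.spatial.transform import Rotation as R
from workcell import manip
def cloud(cam,depth,mask,T=None):
    p=manip.camera_params(cam); K=np.array(p["K"]);T=np.array(p["cam_to_world"]) if T is None else T
    v,u=np.nonzero(mask&(depth>0))
    n=cv2.undistortPoints(np.c_[u,v].astype(float)[:,None],K,np.array(p["dist_coeffs"]))[:,0]
    d=depth[v,u]; P=np.c_[n*d[:,None],d]
    return P@T[:3,:3].T+T[:3,3]
def rect(P):
    c,s,a=cv2.minAreaRect((P[:,:2]*1000).astype(np.float32)); return np.round(c,1),np.round(s,1),round(a,1)
E
python3 - <<'E'
from h import *
s=manip.read_state();print(s)
ims=[]
for c in ["side","top"]:
    im,d=manip.snapshot(c);np.savez(f"{c}0.npz",im=im,d=d);ims.append(im)
    for q in ["jig","gauge","gauge_grip","clamp","clamp_paddle","cheese","board","wedge","spray","knife","shaker","wheel"]:
        for m in manip.masks_of(c,q)[:3]:
            if m["p"]<.2: continue
            mk=m["pixels"]; P=cloud(c,d,mk)
            if len(P)<5: continue
            z=np.percentile(P[:,2],[5,50,97]); t=P[P[:,2]>z[2]-.008]
            print(c,q,round(m["p"],2),m["box"],"z",z.round(3),"top",*rect(t))
cv2.imwrite("pics/top.png",ims[1]);cv2.imwrite("pics/side.png",ims[0])
E
```

```text
{'clock': 0.0, 'joint_positions': array([ 9.79002283e-01,  2.76567425e-01,  1.50611233e+00, -3.25620788e-05,
        1.36069219e+00, -1.20993135e-01]), 'joint_velocities': array([ 0.00105224, -0.00140276, -0.00030555, -0.00149531, -0.00066219,
       -0.00063499]), 'joint_torque': array([-7.61113533e-04, -4.04575789e+01, -2.37232751e+01,  7.00963475e-02,
        3.45323374e-02, -1.21114681e-04]), 'ee_pos': array([0.26048829, 0.51192293, 0.1769288 ]), 'eef_rot': array([-7.32572738e-01, -3.05437750e+00,  2.63623952e-03]), 'force': array([ 0.43782532, -0.4067413 , -0.22450785]), 'torque': array([ 0.01756151, -0.01953496,  0.01959128]), 'grip_force': 0.0, 'width': 0.09425619335953805}
side jig 0.58 [211.0, 121.3, 122.9, 134.8] z [0.013 0.02  0.105] top [550.6 243.8] [ 48.7 266.7] 4.7
side gauge 0.89 [261.1, 181.0, 61.7, 50.3] z [0.026 0.057 0.105] top [561.1 125.9] [25.5 47.8] 87.0
side gauge_grip 0.7 [262.8, 182.4, 59.8, 50.6] z [0.026 0.057 0.105] top [561.1 125.9] [25.5 47.8] 87.0
side gauge_grip 0.63 [327.3, 137.5, 18.1, 56.4] z [0.011 0.084 0.158] top [673.4 167.9] [23.6 23.6] 83.5

[... 2547 characters left out ...]
wedge 0.97 [392.9, 228.7, 45.4, 27.1] z [0.018 0.086 0.092] top [ 507.7 -193.4] [51.4 97.5] 6.4
top wedge 0.7 [149.6, 206.5, 157.3, 79.6] z [0.015 0.02  0.105] top [550.2 245.4] [ 44.8 263.4] 5.1
top spray 0.57 [237.7, 151.4, 29.8, 36.3] z [0.014 0.106 0.161] top [674.6 170.5] [23.9 27. ] 89.6
top knife 0.86 [188.4, 301.0, 100.7, 17.4] z [0.006 0.013 0.021] top [364.3 210. ] [ 32.3 225.8] 4.4
top shaker 0.84 [167.9, 142.2, 31.0, 31.9] z [0.014 0.087 0.102] top [705.5 334.8] [38.5 38.8] 71.0
top shaker 0.35 [148.3, 203.4, 157.7, 84.8] z [0.015 0.02  0.105] top [551.7 245.2] [ 47.8 263.4] 5.1
top wheel 0.64 [396.2, 119.0, 58.7, 55.1] z [0.023 0.059 0.064] top [ 734.  -227.2] [113.6 115.4] 44.7
```

View pics/top.png

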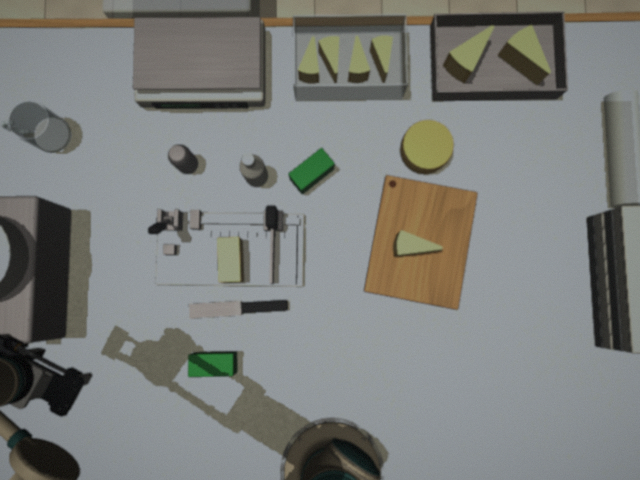

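View pics/side.png

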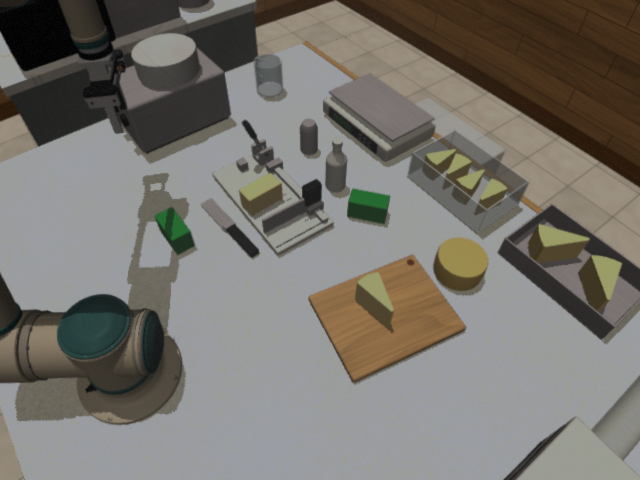

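The block meant is the yellow one at top-picture (230,259), lying on the jig plate. The green ones at (311,171) and (212,364) are look-alikes off the jig, and the wedges are a different shape. Next I fit the jig frame, confirm the block in a crop, and compute the first move.

```bash
cat >> h.py <<'E'
def goal(p,yaw,tilt=0):
    "shift mm & turn rad in tool axes to TCP p (m), tool down, tool y axis at world yaw (mod pi)"
    s=manip.read_state(); A=R.from_rotvec(s["eef_rot"])
    y0=np.arctan2(*A.as_matrix()[1::-1,1]); 
    print("tool y yaw",round(y0,3),"q",s["joint_positions"].round(2),"p",s["ee_pos"].round(4))
    for k in (-1,0,1):
        y=yaw+k*np.pi
        B=np.c_[[np.sin(y)*-1,np.cos(y),0],[0,0,0],[0,0,-1]]; B[:,1]=[np.cos(y),np.sin(y),0]; B[:,0]=np.cross(B[:,1],B[:,2])
        rv=(A.inv()*R.from_matrix(B)).as_rotvec()
        print("shift",(A.inv().apply(np.array(p)-s["ee_pos"])*1000).round(1),"turn",rv.round(3))
E
python3 - <<'E'
from h import *
z=np.load("top0.npz"); im,d=z["im"],z["d"]
P=cloud("top",d,np.ones(d.shape,bool))
roi=(P[:,0]>.43)&(P[:,0]<.66)&(P[:,1]>.06)&(P[:,1]<.44)
Q=P[roi&(P[:,2]>.014)&(P[:,2]<.11)]; print("plate",rect(Q))
zs=np.load("side0.npz"); S=cloud("side",zs["d"],np.ones(d.shape,bool))
r=(S[:,0]>.43)&(S[:,0]<.66)&(S[:,1]>.06)&(S[:,1]<.44)&(S[:,2]>.015)&(S[:,2]<.026); print("plate side",rect(S[r]))
for n,C in (("top",P),("side",S)):
    f=C[(C[:,0]>.44)&(C[:,0]<.535)&(C[:,1]>.09)&(C[:,1]<.17)&(C[:,2]>.06)&(C[:,2]<.08)]; print(n,"fence",rect(f),f[:,2].max())
    f=C[(C[:,0]>.46)&(C[:,0]<.66)&(C[:,1]>.33)&(C[:,1]<.43)&(C[:,2]>.08)]; print(n,"lever",rect(f),f[:,2].max(), f[f[:,2]<.1].mean(0), f[f[:,2]>.15].mean(0))
    f=C[(C[:,0]>.48)&(C[:,0]<.64)&(C[:,1]>.1)&(C[:,1]<.15)&(C[:,2]>.09)&(C[:,2]<.12)]; print(n,"grip",rect(f))
    f=C[(C[:,0]>.52)&(C[:,0]<.66)&(C[:,1]>.33)&(C[:,1]<.43)&(C[:,2]>.06)&(C[:,2]<.069)]; print(n,"socket",rect(f))
goal([.471,.221,.12],np.deg2rad(92.9))
cv2.imwrite("pics/crop.png",cv2.resize(im[140:380,140:350],None,fx=2.4,fy=2.4,interpolation=2))
E
```

```text
plate (array([545.1, 230. ]), array([338.8, 230.4]), 89.6)
plate side (array([544.8, 230.9]), array([341.7, 229.5]), 90.0)
top fence (array([487.2, 129.5]), array([ 6.3, 93.9]), 88.8) 0.07593897108888426
top lever (array([538.6, 362.4]), array([24.4, 41.4]), 86.9) 0.1709987182427315 [0.55260598 0.35845264 0.0917023 ] [0.52640397 0.36119614 0.16245285]
top grip (array([561.8, 127.8]), array([24.3, 46.7]), 89.5)
top socket (array([566.1, 360.9]), array([53.6, 41.2]), 81.8)
side fence (array([487.1, 127.9]), array([10.5, 94. ]), 88.4) 0.07223017821345212
side lever (array([536.3, 359.2]), array([24.7, 40.5]), 79.0) 0.16931316299554888 [0.54891808 0.35743617 0.09008625] [0.52460033 0.35900254 0.16062243]
side grip (array([561.3, 125.7]), array([26. , 48.9]), 88.7)
side socket (array([563.6, 360.5]), array([57.6, 41.9]), 89.5)
tool y yaw 1.1 q [ 0.98  0.28  1.5  -0.    1.36 -0.12] p [0.2609 0.5125 0.1778]
shift [-319.5 -164.5   57.8] turn [ 0.   -0.    2.62]
shift [-319.5 -164.5   57.8] turn [ 0.     0.    -0.521]
shift [-319.5 -164.5   57.8] turn [ 0.   -0.    2.62]
```

View pics/crop.png

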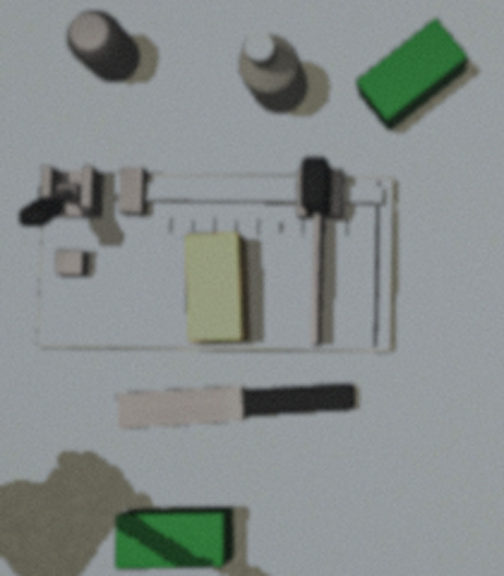

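The crop shows the yellow block at crop (214,288) on the plate, with the fence at (320,280) and the green blocks clear of the jig. The heights match the text: block top 80 mm, grip 107 mm, fence 71–75 mm. Moving above the block.

Call:
play_rows(rows=[-40,-20,0,0,0,-0.1,1,-80,-41,0,0,0,-0.2,1,-115,-59,0,0,0,-0.3,1,-150,-77,0,0,0,-0.4,1,-185,-95,0,0,0,-0.5,1,-220,-113,0,0,0,-0.521,1,-255,-131,0,0,0,-0.521,1,-285,-147,0,0,0,-0.521,1,-310,-160,0,0,0,-0.521,1,-319.5,-164.5,10,0,0,-0.521,1,-319.5,-164.5,30,0,0,-0.521,1,-319.5,-164.5,40,0,0,-0.521,1,-319.5,-164.5,40,0,0,-0.521,1])

```text
clock: 2.38
ee_pos: [0.4684, 0.2207, 0.135]
eef_rot: [0.079, -3.135, 0.002]
force: [-0.1, -1.1, 0.2]
width: 0.0939
grip_force: 0.0
```

```bash
python3 - <<'E'
from h import *
T=np.array(manip.camera_params("wrist")["cam_to_world"])
im,d=manip.snapshot("wrist");cv2.imwrite("pics/w1.png",im)
for m in manip.masks_of("wrist","cheese")[:2]:
    P=cloud("wrist",d,m["pixels"],T); t=P[(P[:,2]>.07)&(P[:,2]<.09)]
    print(m["p"],m["box"],np.median(t[:,2]),rect(t) if len(t)>5 else 0)
P=cloud("wrist",d,np.ones(d.shape,bool),T)
t=P[(abs(P[:,0]-.471)<.08)&(abs(P[:,1]-.221)<.05)&(P[:,2]>.074)&(P[:,2]<.086)]; print(len(t),rect(t))
goal([.471,.221,.031],np.deg2rad(92.9))
E
```

```text
0.85 [142.0, 393.0, 44.8, 56.8] nan 0
0.61 [285.6, 172.1, 68.7, 139.5] 0.08076527549815596 (array([470.9, 224.8]), array([100.1,  50.2]), 2.6)
9110 (array([470.9, 224.8]), array([100.1,  50.2]), 2.6)
tool y yaw 1.622 q [ 0.31  0.22  1.69  0.    1.24 -1.32] p [0.4701 0.2216 0.1374]
shift [ -1.   -0.7 106.4] turn [ 2.000e-03  0.000e+00 -3.141e+00]
shift [ -1.   -0.7 106.4] turn [ 0.    -0.001  0.001]
shift [ -1.   -0.7 106.4] turn [ 2.000e-03  0.000e+00 -3.141e+00]
  return _methods._mean(a, axis=axis, dtype=dtype,
  ret = ret.dtype.type(ret / rcount)
```

View pics/w1.png

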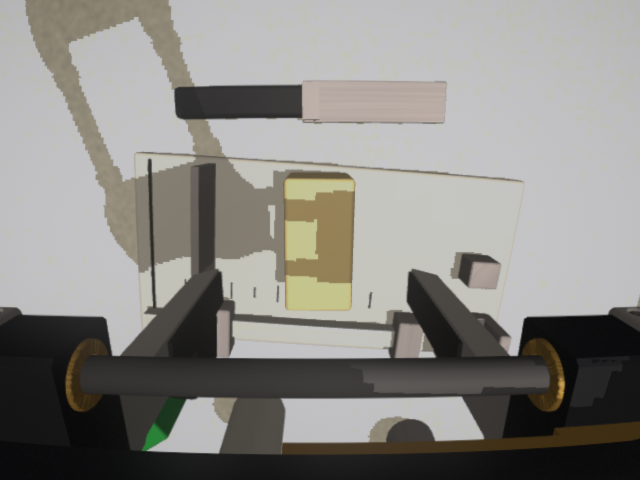

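The wrist view shows the yellow block at (320,243) between the open fingers, with the fence at (203,220) well left of it. Descending and gripping.

Call:
play_rows(rows=[-1,1,25,0,0,0,1,-1,1,50,0,0,0,1,-1,1,75,0,0,0,1,-1,1,95,0,0,0,1,-1,1,106,0,0,0,1,-1,1,106,0,0,0,1,-1,1,106,0,0,0,-1,-1,1,106,0,0,0,-1,-1,1,106,0,0,0,-1,-1,1,106,0,0,0,-1,-1,1,106,0,0,0,-1,-1,1,106,0,0,0,-1,-1,1,106,0,0,0,-1,-1,1,106,0,0,0,-1], squeeze=25)

```text
clock: 3.65
ee_pos: [0.4721, 0.2225, 0.0322]
eef_rot: [-0.078, 3.14, 0.002]
force: [-0.8, 2.3, 2.6]
width: 0.0501
grip_force: 25.0
```

Call:
play_rows(rows=[0,0,-5,0,0,0,-1,0,0,-15,0,0,0,-1,0,0,-35,0,0,0,-1,0,0,-60,0,0,0,-1,0,0,-85,0,0,0,-1,0,0,-110,0,0,0,-1,0,0,-125,0,0,0,-1,0,0,-130,0,0,0,-1,0,0,-130,0,0,0,-1])

```text
clock: 4.4
ee_pos: [0.4727, 0.2221, 0.1634]
eef_rot: [-0.079, 3.138, 0.001]
force: [-0.2, -0.9, -3.7]
width: 0.0496
grip_force: 25.0
```

```bash
python3 - <<'E'
from h import *
s=manip.read_state();print(s["width"],s["grip_force"],s["force"])
a=np.deg2rad(-11.5);b=np.array([.5139,-.2145]);x=b+.087*np.array([np.cos(a),np.sin(a)])-.010*np.array([-np.sin(a),np.cos(a)]);print(x)
goal([*x,.162],a)
E
```

```text
0.049570896334322365 24.99425321817398 [-0.16969326 -0.87110811 -3.73164201]
[ 0.59715977 -0.24164426]
tool y yaw 1.621 q [ 0.31  0.2   1.64 -0.    1.29 -1.31] p [0.4727 0.2221 0.1634]
shift [-101.  -469.4    1.4] turn [-1.00e-03  3.00e-03 -1.32e+00]
shift [-101.  -469.4    1.4] turn [0.003 0.002 1.822]
shift [-101.  -469.4    1.4] turn [-1.00e-03  3.00e-03 -1.32e+00]
```

Call:
play_rows(rows=[-3,-15,0,0,0,0.06,-1,-9,-40,0,0,0,0.16,-1,-15,-70,0,0,0,0.27,-1,-21,-100,0,0,0,0.38,-1,-28,-130,0,0,0,0.49,-1,-34,-160,0,0,0,0.6,-1,-41,-190,0,0,0,0.71,-1,-47,-220,0,0,0,0.82,-1,-54,-250,0,0,0,0.93,-1,-60,-280,0,0,0,1.04,-1,-67,-310,0,0,0,1.15,-1,-73,-340,0,0,0,1.26,-1,-80,-370,0,0,0,1.37,-1,-86,-400,0,0,0,1.48,-1,-93,-430,0,0,0,1.59,-1,-98,-455,0,0,0,1.7,-1,-101,-466,0,0,0,1.79,-1,-101,-469.4,0,0,0,1.822,-1,-101,-469.4,0,0,0,1.822,-1,-101,-469.4,0,0,0,1.822,-1])

```text
clock: 6.07
ee_pos: [0.5952, -0.2414, 0.1599]
eef_rot: [-2.43, -1.986, 0.002]
force: [-0.7, -0.1, -3.0]
width: 0.05
grip_force: 25.0
```

```bash
python3 - <<'E'
from h import *
a=np.deg2rad(-11.5)
goal([.5972,-.2416,.031],a)
im,d=manip.snapshot("top");P=cloud("top",d,np.ones(d.shape,bool))
t=P[(abs(P[:,0]-.57)<.09)&(abs(P[:,1]+.21)<.1)&(P[:,2]>.03)&(P[:,2]<.1)];print("wedge",rect(t))
im,d=manip.snapshot("side");
for m in manip.masks_of("side","cheese")[:3]:
    P=cloud("side",d,m["pixels"]);print(m["p"],m["box"],np.percentile(P,[3,97],axis=0).round(3))
s=manip.read_state();print(s["width"],s["grip_force"],s["force"])
cv2.imwrite("pics/s2.png",im)
E
```

```text
tool y yaw -0.201 q [-0.49  0.39  1.38  0.    1.38 -0.29] p [ 0.5952 -0.2414  0.1599]
shift [ -0.    2.5 128.8] turn [ 2.000e-03 -6.000e-03 -3.141e+00]
shift [ -0.    2.5 128.8] turn [-0.004 -0.001  0.   ]
shift [ -0.    2.5 128.8] turn [ 2.000e-03 -6.000e-03 -3.141e+00]
wedge (array([ 501.7, -165.4]), array([38.8, 50.6]), 72.7)
0.81 [349.2, 188.3, 40.8, 33.1] [[ 0.632 -0.012  0.005]
 [ 0.708  0.075  0.061]]
0.72 [410.6, 243.3, 52.7, 45.6] [[ 0.562 -0.293  0.154]
 [ 0.611 -0.199  0.209]]
0.68 [152.4, 207.0, 44.5, 47.1] [[0.216 0.21  0.003]
 [0.265 0.307 0.061]]
0.05003944894627604 24.99430686235428 [ 0.13578522  0.38352485 -1.9976131 ]
```

View pics/s2.png

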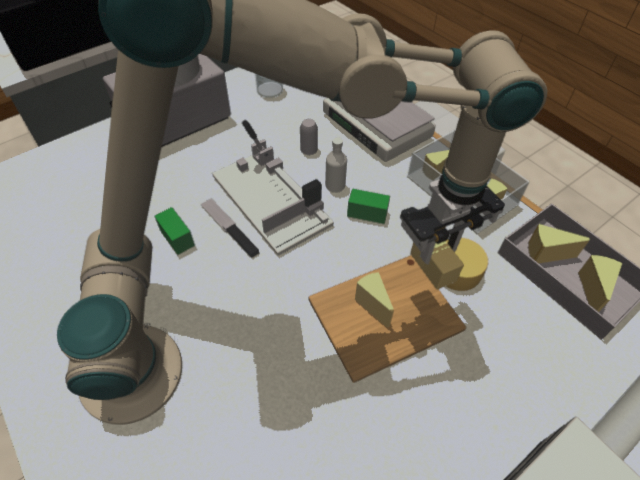

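The block at (440,262) is held level over the free +x side of the board, and the wedge at (375,300) hasn't moved. Lowering.

Call:
play_rows(rows=[0,1,15,0,0,0,-1,0,1,40,0,0,0,-1,0,1,65,0,0,0,-1,0,1,90,0,0,0,-1,0,1,108,0,0,0,-1,0,1,118,0,0,0,-1,0,1,123,0,0,0,-1,0,1,126,0,0,0,-1,0,1,128,0,0,0,-1,0,1,129,0,0,0,-1,0,1,129,0,0,0,-1,0,1,129,0,0,0,-1])

```text
clock: 7.22
ee_pos: [0.5979, -0.2422, 0.0337]
eef_rot: [2.432, 1.986, 0.001]
force: [-0.1, 0.1, -1.7]
width: 0.0498
grip_force: 25.0
```

Call:
play_rows(rows=[0,0,1,0,0,0,-1,0,0,2,0,0,0,-1,0,0,2,0,0,0,-1,0,0,2,0,0,0,-1])

```text
clock: 7.55
ee_pos: [0.5973, -0.2419, 0.0307]
eef_rot: [-2.433, -1.987, -0.0]
force: [0.0, 0.4, -2.3]
width: 0.0497
grip_force: 25.0
```

Call:
play_rows(rows=[0,0,0.5,0,0,0,-1,0,0,1,0,0,0,-1,0,0,1.5,0,0,0,-1,0,0,1.5,0,0,0,-1,0,0,1.5,0,0,0,-1])

```text
clock: 7.97
ee_pos: [0.5975, -0.242, 0.0302]
eef_rot: [2.433, 1.987, 0.0]
force: [-2.1, 0.7, 5.3]
width: 0.0498
grip_force: 25.0
```

Contact felt. Releasing with a small opening, then rising.

Call:
play_rows(rows=[0,0,0,0,0,0,0.2,0,0,0,0,0,0,0.45,0,0,0,0,0,0,0.45,0,0,0,0,0,0,0.45,0,0,0,0,0,0,0.45,0,0,0,0,0,0,0.45,0,0,-10,0,0,0,0.45,0,0,-30,0,0,0,0.45,0,0,-60,0,0,0,0.45,0,0,-95,0,0,0,0.45,0,0,-130,0,0,0,0.45,0,0,-165,0,0,0,0.45,0,0,-180,0,0,0,0.45,0,0,-180,0,0,0,0.45])

```text
clock: 9.13
ee_pos: [0.5999, -0.2433, 0.2153]
eef_rot: [2.425, 1.981, 0.007]
force: [1.1, -0.3, -0.3]
width: 0.0678
grip_force: 0.0
```

```bash
python3 - <<'E'
from h import *
im,d=manip.snapshot("side");
for m in manip.masks_of("side","cheese")[:4]:
    P=cloud("side",d,m["pixels"]);t=P[P[:,2]>np.percentile(P[:,2],97)-.008];print(m["p"],m["box"],np.percentile(P[:,2],[3,97]).round(3),rect(t))
for m in manip.masks_of("side","wedge")[:1]:
    P=cloud("side",d,m["pixels"]);t=P[P[:,2]>np.percentile(P[:,2],97)-.008];print("wedge",rect(t))
cv2.imwrite("pics/s3.png",im[150:400,250:520])
yaw=-.015
goal([.5615,.127,.21],yaw+np.pi/2)
goal([.5615,.127,.21],yaw)
E
```

```text
0.94 [152.2, 206.5, 42.8, 50.4] [0.001 0.061] (array([240.9, 260.9]), array([ 50.7, 104.6]), 0.7)
0.83 [345.4, 188.5, 44.5, 33.9] [0.004 0.061] (array([678.3,  37.9]), array([ 55.4, 100.3]), 37.6)
0.61 [403.2, 266.5, 45.5, 54.7] [0.019 0.08 ] (array([ 596.8, -243.2]), array([98.9, 51.7]), 77.7)
0.35 [434.2, 239.4, 55.1, 48.1] [0.012 0.062] (array([ 731.2, -230.7]), array([112. , 112.8]), 43.1)
wedge (array([ 507. , -195.5]), array([51.7, 97.8]), 7.0)
tool y yaw -0.201 q [-0.49  0.37  1.29  0.    1.48 -0.29] p [ 0.5965 -0.2415  0.2081]
shift [ 354.1 -107.9   -1.4] turn [-2.000e-03  1.000e-03  1.385e+00]
shift [ 354.1 -107.9   -1.4] turn [-1.000e-03 -2.000e-03 -1.757e+00]
shift [ 354.1 -107.9   -1.4] turn [-2.000e-03  1.000e-03  1.385e+00]
tool y yaw -0.201 q [-0.49  0.37  1.29  0.    1.48 -0.29] p [ 0.5965 -0.2415  0.2081]
shift [ 354.1 -107.9   -1.4] turn [-1.000e-03  3.000e-03  2.956e+00]
shift [ 354.1 -107.9   -1.4] turn [-0.002 -0.001 -0.186]
shift [ 354.1 -107.9   -1.4] turn [-1.000e-03  3.000e-03  2.956e+00]
```

View pics/s3.png

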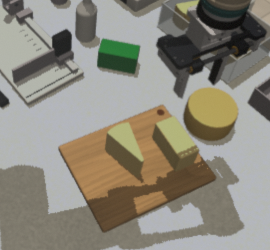

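The block lies flat on the board (top at 80 mm, at crop (175,143)) and the wedge is unmoved. Now to the gauge grip, gripping it across its x so the gripper body stays clear of the lever, and high enough to clear the bottle.

Call:
play_rows(rows=[30,-9,0,0,0,-0.05,1,65,-20,0,0,0,-0.1,1,100,-31,0,0,0,-0.15,1,135,-41,0,0,0,-0.186,1,170,-52,0,0,0,-0.186,1,205,-63,0,0,0,-0.186,1,240,-74,0,0,0,-0.186,1,275,-84,0,0,0,-0.186,1,310,-95,0,0,0,-0.186,1,340,-104,0,0,0,-0.186,1,354,-108,0,0,0,-0.186,1,354,-108,0,0,0,-0.186,1,354,-108,0,0,0,-0.186,1])

```text
clock: 10.37
ee_pos: [0.561, 0.1265, 0.2073]
eef_rot: [-2.235, -2.206, 0.005]
force: [-0.1, -0.5, 0.1]
width: 0.0938
grip_force: 0.0
```

```bash
python3 - <<'E'
from h import *
T=np.array(manip.camera_params("wrist")["cam_to_world"])
im,d=manip.snapshot("wrist")
P=cloud("wrist",d,np.ones(d.shape,bool),T)
t=P[(abs(P[:,0]-.561)<.04)&(abs(P[:,1]-.127)<.04)&(P[:,2]>.09)&(P[:,2]<.118)]; print(len(t),rect(t) if len(t)>5 else 0)
t=P[(abs(P[:,0]-.487)<.05)&(abs(P[:,1]-.13)<.03)&(P[:,2]>.06)&(P[:,2]<.08)]; print("fence",len(t),rect(t) if len(t)>5 else 0)
t=P[(abs(P[:,0]-.674)<.04)&(abs(P[:,1]-.17)<.04)&(P[:,2]>.05)]; print("bottle",len(t),t.max(0) if len(t) else 0)
goal([.5615,.127,.078],-.017)
E
```

```text
1688 (array([562.6, 130.4]), array([24.5, 47.6]), 88.8)
fence 910 (array([487. , 132.2]), array([ 6.7, 99.4]), 88.7)
bottle 5171 [0.69815576 0.20004422 0.34394723]
tool y yaw -0.015 q [ 0.1   0.26  1.45 -0.    1.43  0.11] p [0.5614 0.1257 0.2077]
shift [  1.5   0.5 129.7] turn [-2.000e-03 -4.000e-03 -3.139e+00]
shift [  1.5   0.5 129.7] turn [-0.003  0.001  0.002]
shift [  1.5   0.5 129.7] turn [-2.000e-03 -4.000e-03 -3.139e+00]
```

Call:
play_rows(rows=[2,1,25,0,0,0.005,1,2,1,55,0,0,0.005,1,2,1,85,0,0,0.005,1,2,1,110,0,0,0.005,1,2,1,125,0,0,0.005,1,2,1,129,0,0,0.005,1,2,1,129,0,0,0.005,1,2,1,129,0,0,0.005,-1,2,1,129,0,0,0.005,-1,2,1,129,0,0,0.005,-1,2,1,129,0,0,0.005,-1,2,1,129,0,0,0.005,-1,2,1,129,0,0,0.005,-1,2,1,129,0,0,0.005,-1,2,1,129,0,0,0.005,-1], squeeze=20)

```text
clock: 11.67
ee_pos: [0.5632, 0.1286, 0.0804]
eef_rot: [2.243, 2.199, 0.0]
force: [-0.3, 0.1, -0.2]
width: 0.0439
grip_force: 0.0
```

Call:
play_rows(rows=[0,0,0,0,0,0,-1,0,0,0,0,0,0,-1,0,0,0,0,0,0,-1])

```text
clock: 11.92
ee_pos: [0.5632, 0.1285, 0.0802]
eef_rot: [-2.243, -2.199, -0.0]
force: [1.4, 0.1, -0.1]
width: 0.0242
grip_force: 0.0
```

```bash
python3 - <<'E'
from h import *
T=np.array(manip.camera_params("wrist")["cam_to_world"])
im,d=manip.snapshot("wrist");cv2.imwrite("pics/w4.png",im)
s=manip.read_state();print(s["width"],s["grip_force"],s["force"],s["ee_pos"])
E
```

```text
0.019715196143383074 0.0 [-0.27630938  0.18809944  0.2379312 ] [0.56316896 0.12849842 0.08023186]
```

View pics/w4.png

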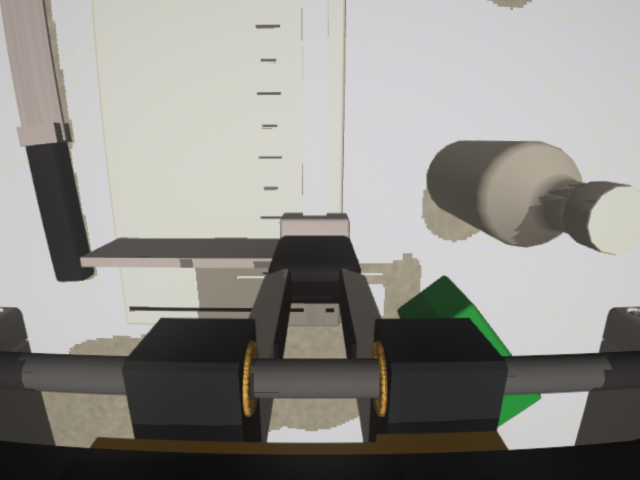

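```bash
python3 - <<'E'
from h import *
p=manip.camera_params("wrist");T=np.array(p["cam_to_world"]);W=np.linalg.inv(T);s=manip.read_state()
print("cam",T[:3,3],"look",T[:3,2])
pts=np.array([s["ee_pos"],[.563,.1285,.107],[.561,.116,.107],[.561,.140,.107],[.561,.116,.08]])
c=pts@W[:3,:3].T+W[:3,3]
print(cv2.projectPoints(c,np.zeros(3),np.zeros(3),np.array(p["K"]),np.array(p["dist_coeffs"]))[0][:,0].round(0))
im,d=manip.snapshot("wrist");P=np.full((480,640,3),np.nan);P[d>0]=cloud("wrist",d,d>0,T)
for u,v in [(315,250),(315,265),(315,285),(284,275),(280,300),(275,330),(352,275),(360,300),(365,330)]: print(u,v,P[v,u].round(4))
im,d=manip.snapshot("side");S=cloud("side",d,np.ones(d.shape,bool));t=S[(abs(S[:,0]-.563)<.045)&(abs(S[:,1]-.128)<.03)&(S[:,2]>.08)]
for a in np.arange(.08,.2,.01):
    q=t[(t[:,2]>=a)&(t[:,2]<a+.01)]
    if len(q):print(round(a,2),len(q),q.min(0)[:2].round(3),q.max(0)[:2].round(3))
print(s["width"])
cv2.imwrite("pics/s5.png",cv2.resize(im[120:260,200:400],None,fx=3.5,fy=3.5,interpolation=2))
E
```

```text
cam [0.56466331 0.20155671 0.2881023 ] look [-0.00547308 -0.24775554 -0.96880712]
[[315. 270.]
 [314. 287.]
 [311. 310.]
 [310. 266.]
 [311. 290.]]
315 250 [0.5636 0.1423 0.0862]
315 265 [0.5636 0.1404 0.1065]
315 285 [0.5634 0.1304 0.1086]
284 275 [0.5488 0.1397 0.1185]
280 300 [0.5494 0.1393 0.1467]
275 330 [0.5499 0.1396 0.1723]
352 275 [0.5812 0.1389 0.118 ]
360 300 [0.5815 0.1395 0.1486]
365 330 [0.5806 0.1385 0.1715]
0.08 55 [0.538 0.113] [0.585 0.134]
0.09 59 [0.537 0.113] [0.585 0.138]
0.1 98 [0.538 0.113] [0.584 0.137]
0.11 40 [0.542 0.115] [0.581 0.134]
0.12 47 [0.542 0.115] [0.583 0.135]
0.13 50 [0.541 0.116] [0.583 0.133]
0.14 42 [0.541 0.116] [0.582 0.133]
0.15 54 [0.542 0.114] [0.582 0.134]
0.16 50 [0.541 0.117] [0.582 0.137]
0.17 42 [0.541 0.115] [0.583 0.136]
0.18 28 [0.541 0.115] [0.581 0.131]
0.19 11 [0.533 0.115] [0.582 0.135]
0.019715196143383074
```

View pics/s5.png

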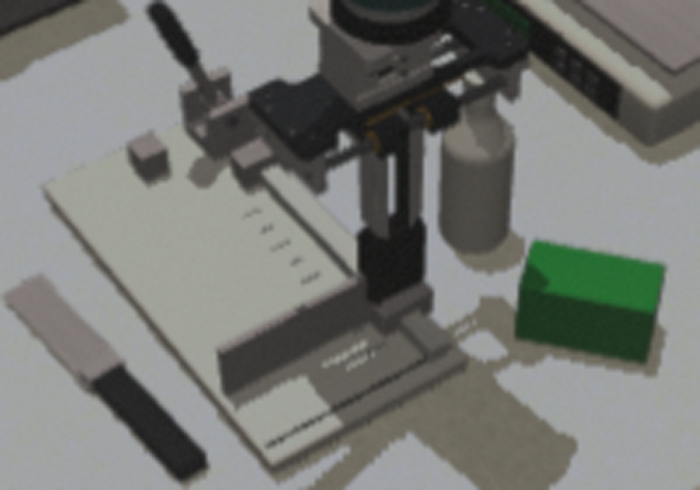

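The grip force is zero and the fingers seem to pass through or over the grip top. I'll open, lift a little and measure where the fingertips really are.

Call:
play_rows(rows=[0,0,-20,0,0,0,-1,0,0,-50,0,0,0,1,0,0,-80,0,0,0,1,0,0,-80,0,0,0,1,0,0,-80,0,0,0,1,0,0,-80,0,0,0,1,0,0,-80,0,0,0,1,0,0,-80,0,0,0,1,0,0,-80,0,0,0,1,0,0,-80,0,0,0,1,0,0,-80,0,0,0,1,0,0,-80,0,0,0,1,0,0,-80,0,0,0,1,0,0,-80,0,0,0,1,0,0,-80,0,0,0,1])

```text
clock: 13.32
ee_pos: [0.5632, 0.1285, 0.1603]
eef_rot: [2.244, 2.199, 0.0]
force: [-0.2, 0.1, -0.6]
width: 0.0931
grip_force: 0.0
```

```bash
python3 - <<'E'
from h import *
s=manip.read_state();print(s["width"],s["ee_pos"])
im,d=manip.snapshot("side");S=cloud("side",d,np.ones(d.shape,bool))
for x0 in (.506,.618):
  t=S[(abs(S[:,0]-x0)<.015)&(abs(S[:,1]-.128)<.02)&(S[:,2]>.09)]
  print(x0,len(t),np.sort(t[:,2])[:6].round(3),t.min(0).round(3),t.max(0).round(3))
im,d=manip.snapshot("wrist");P=np.full((480,640,3),np.nan);P[d>0]=cloud("wrist",d,d>0)
Q=P.reshape(-1,3)
for x0 in (.506,.618):
  t=Q[(abs(Q[:,0]-x0)<.02)&(abs(Q[:,1]-.128)<.03)&(Q[:,2]>.09)]
  print("w",x0,len(t),np.sort(t[:,2])[:10:3].round(3),t.min(0).round(3),t.max(0).round(3))
t=Q[(abs(Q[:,0]-.561)<.04)&(abs(Q[:,1]-.135)<.05)&(Q[:,2]>.09)&(Q[:,2]<.118)];print("grip",rect(t))
cv2.imwrite("pics/w6.png",im)
E
```

```text
0.09313246743768558 [0.56321516 0.12847936 0.16029883]
0.506 387 [0.188 0.19  0.192 0.192 0.193 0.195] [0.491 0.108 0.188] [0.521 0.148 0.33 ]
0.618 498 [0.185 0.186 0.187 0.187 0.189 0.189] [0.603 0.108 0.185] [0.633 0.148 0.33 ]
w 0.506 17509 [0.188 0.189 0.189 0.189] [0.498 0.119 0.188] [0.526 0.158 0.328]
w 0.618 21202 [0.188 0.188 0.189 0.189] [0.598 0.118 0.188] [0.629 0.158 0.328]
grip (array([562.9, 130.5]), array([24.4, 48. ]), 89.0)
```

View pics/w6.png

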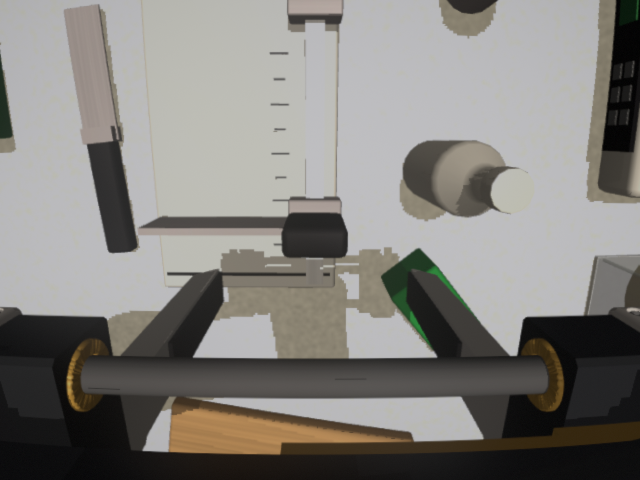

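The fingertips are really at z 0.188 where the state says 0.160, so the tips stand about 28 mm higher than the reported TCP. That explains the miss just above the 107 mm grip. Before going lower I check the body height against the bottle.

```bash
python3 - <<'E'
from h import *
im,d=manip.snapshot("side");S=cloud("side",d,d>0)
im,d=manip.snapshot("top");P=cloud("top",d,d>0)
im,d=manip.snapshot("wrist");Q=cloud("wrist",d,d>0)
for n,C in (("side",S),("wrist",Q),("top",P)):
  C=C[(abs(C[:,1]-.128)<.045)&(C[:,2]>.166)&(C[:,2]<.42)]
  print(n)
  for x in np.arange(.45,.68,.02):
    q=C[(C[:,0]>=x)&(C[:,0]<x+.02)]
    if len(q)>4: print(round(x,2),len(q),"zlow",np.percentile(q[:,2],[1,10]).round(3),"high",q[:,2].max().round(3),"y",q[:,1].min().round(3),q[:,1].max().round(3))
t=S[(abs(S[:,0]-.674)<.035)&(abs(S[:,1]-.168)<.035)&(S[:,2]>.1)&(S[:,2]<.18)];print("bottle",t.min(0),t.max(0))
E
```

```text
side
0.47 426 zlow [0.286 0.291] high 0.33 y 0.093 0.164
0.49 435 zlow [0.197 0.215] high 0.33 y 0.093 0.164
0.51 708 zlow [0.197 0.301] high 0.42 y 0.093 0.161
0.53 554 zlow [0.298 0.321] high 0.42 y 0.092 0.162
0.55 384 zlow [0.297 0.314] high 0.42 y 0.089 0.117
0.57 215 zlow [0.297 0.301] high 0.42 y 0.09 0.114
0.59 136 zlow [0.19  0.213] high 0.385 y 0.094 0.142
0.61 599 zlow [0.191 0.214] high 0.33 y 0.091 0.15
0.63 259 zlow [0.287 0.302] high 0.33 y 0.09 0.158
0.65 14 zlow [0.317 0.324] high 0.329 y 0.095 0.154
wrist
0.47 40 zlow [0.287 0.288] high 0.292 y 0.162 0.165
0.49 6584 zlow [0.203 0.248] high 0.32 y 0.139 0.166
0.51 19867 zlow [0.197 0.241] high 0.328 y 0.119 0.165
0.53 7502 zlow [0.299 0.301] high 0.326 y 0.15 0.16
0.55 8223 zlow [0.299 0.302] high 0.325 y 0.147 0.159
0.57 8723 zlow [0.299 0.302] high 0.326 y 0.147 0.159
0.59 9419 zlow [0.201 0.301] high 0.328 y 0.12 0.158
0.61 21074 zlow [0.2  0.24] high 0.328 y 0.118 0.163
0.63 812 zlow [0.287 0.289] high 0.303 y 0.159 0.163
top
0.47 317 zlow [0.323 0.325] high 0.333 y 0.1 0.163
0.49 386 zlow [0.307 0.325] high 0.333 y 0.102 0.162
0.51 533 zlow [0.304 0.326] high 0.42 y 0.101 0.162
0.53 125 zlow [0.371 0.374] high 0.42 y 0.099 0.163
bottle [0.64739327 0.14175383 0.1000405 ] [0.69692842 0.19357867 0.16170393]
```

The whole tool is offset +28 mm: body bottom at 0.286, 98 mm above the tips. For fingertips at 0.078 the state should read 0.050, which leaves the body about 14 mm above the bottle.

Call:
play_rows(rows=[1,0,25,0,0,0.004,1,1,0,55,0,0,0.004,1,1,0,80,0,0,0.004,1,1,0,100,0,0,0.004,1,1,0,110,0,0,0.004,1,1,0,110,0,0,0.004,1,1,0,110,0,0,0.004,-1,1,0,110,0,0,0.004,-1,1,0,110,0,0,0.004,-1,1,0,110,0,0,0.004,-1,1,0,110,0,0,0.004,-1,1,0,110,0,0,0.004,-1,1,0,110,0,0,0.004,-1,1,0,110,0,0,0.004,-1,1,0,110,0,0,0.004,-1,1,0,110,0,0,0.004,-1], squeeze=20)

```text
clock: 14.9
ee_pos: [0.5631, 0.1295, 0.0505]
eef_rot: [-2.248, -2.195, 0.0]
force: [-1.6, 0.5, 2.9]
width: 0.0476
grip_force: 20.0
```

Gripped at 47.6 mm. Sliding along the rail.

Call:
play_rows(rows=[5,0,0,0,0,0,-1,14,0,0,0,0,0,-1,24,0,0,0,0,0,-1,34,0,0,0,0,0,-1,44,0,0,0,0,0,-1,54,0,0,0,0,0,-1,64,0,0,0,0,0,-1,74,0,0,0,0,0,-1,84,0,0,0,0,0,-1,94,0,0,0,0,0,-1,104,0,0,0,0,0,-1,114,0,0,0,0,0,-1,122,0,0,0,0,0,-1,128,0,0,0,0,0,-1,132,0,0,0,0,0,-1,132,0,0,0,0,0,-1])

```text
clock: 16.23
ee_pos: [0.5661, 0.2638, 0.0506]
eef_rot: [-2.246, -2.195, -0.002]
force: [-1.6, -0.1, 5.2]
width: 0.048
grip_force: 20.0
```

Call:
play_rows(rows=[2,0,0,0,0,0,-1,4,0,0,0,0,0,-1,6,0,0,0,0,0,-1,8,0,0,0,0,0,-1,10,0,0,0,0,0,-1,10,0,0,0,0,0,-1])

```text
clock: 16.73
ee_pos: [0.5662, 0.2728, 0.0506]
eef_rot: [-2.247, -2.195, -0.0]
force: [-1.7, -2.4, 4.9]
width: 0.0479
grip_force: 20.0
```

Call:
play_rows(rows=[1,0,0,0,0,0,-1,2,0,0,0,0,0,-1,3,0,0,0,0,0,-1,4,0,0,0,0,0,-1,4,0,0,0,0,0,-1])

```text
clock: 17.15
ee_pos: [0.5663, 0.2748, 0.0505]
eef_rot: [2.246, 2.195, -0.004]
force: [-2.1, -7.4, 6.7]
width: 0.0474
grip_force: 20.0
```

Call:
play_rows(rows=[1.5,0,0,0,0,0,-1,3,0,0,0,0,0,-1,3,0,0,0,0,0,-1,3,0,0,0,0,0,-1])

```text
clock: 17.48
ee_pos: [0.5663, 0.2749, 0.0505]
eef_rot: [2.243, 2.193, -0.009]
force: [-1.6, -12.1, 6.5]
width: 0.0481
grip_force: 20.0
```

Hard against the stop: force rises with no movement. Unload, open and rise.

Call:
play_rows(rows=[-3.5,0,0,0,0,0,-1,-3.5,0,0,0,0,0,0.5,-3.5,0,0,0,0,0,0.5,-3.5,0,0,0,0,0,0.5,-3.5,0,0,0,0,0,0.5,-3.5,0,0,0,0,0,0.5,-3.5,0,0,0,0,0,0.5,-3.5,0,-20,0,0,0,0.5,-3.5,0,-50,0,0,0,0.5,-3.5,0,-85,0,0,0,-1,-3.5,0,-120,0,0,0,-1,-3.5,0,-150,0,0,0,-1,-3.5,0,-170,0,0,0,-1,-3.5,0,-170,0,0,0,-1,-3.5,0,-170,0,0,0,-1,-3.5,0,-170,0,0,0,-1])

```text
clock: 18.82
ee_pos: [0.5659, 0.2747, 0.2188]
eef_rot: [-2.247, -2.194, 0.003]
force: [-0.4, -0.1, -0.3]
width: 0.0273
grip_force: 0.0
```

```bash
python3 - <<'E'
from h import *
s=manip.read_state();print(s["ee_pos"],s["width"],s["joint_positions"].round(2))
for c in ("side","wrist"):
    im,d=manip.snapshot(c);C=cloud(c,d,d>0)
    f=C[(C[:,0]>.52)&(C[:,0]<.62)&(C[:,1]>.24)&(C[:,1]<.31)&(C[:,2]>.09)&(C[:,2]<.115)];print(c,"grip",len(f),rect(f) if len(f)>5 else 0)
    f=C[(C[:,0]>.53)&(C[:,0]<.62)&(C[:,1]>.27)&(C[:,1]<.33)&(C[:,2]>.038)&(C[:,2]<.052)];print(c,"carriage+stop",len(f),rect(f) if len(f)>5 else 0)
    f=C[(C[:,0]>.46)&(C[:,0]<.66)&(C[:,1]>.33)&(C[:,1]<.43)&(C[:,2]>.075)&(C[:,2]<.185)]
    if len(f)>9:
        print(c,"lever",len(f),rect(f),f[:,2].max())
        for a in np.arange(.08,.18,.015):
            q=f[(f[:,2]>=a)&(f[:,2]<a+.015)]
            if len(q)>3: print(round(a,3),len(q),"x",q[:,0].min().round(3),q[:,0].max().round(3),"y",q[:,1].min().round(3),q[:,1].max().round(3))
    if c=="side":cv2.imwrite("pics/s7.png",cv2.resize(im[100:260,190:390],None,fx=3.5,fy=3.5,interpolation=2))
E
```

```text
[0.56586924 0.27468488 0.2188084 ] 0.027288410856296887 [0.34 0.34 1.31 0.   1.49 0.37]
side grip 176 (array([565.2, 270.7]), array([26.9, 48.6]), 85.8)
side carriage+stop 34 (array([544.7, 295.1]), array([53.6, 13.6]), 66.2)
side lever 176 (array([536.3, 357.7]), array([23.1, 42.3]), 72.9) 0.16750786487207647
0.08 15 x 0.545 0.557 y 0.353 0.366
0.095 15 x 0.537 0.553 y 0.354 0.365
0.11 24 x 0.531 0.548 y 0.35 0.368
0.125 32 x 0.525 0.543 y 0.349 0.37
0.14 31 x 0.519 0.538 y 0.35 0.37
0.155 51 x 0.517 0.534 y 0.348 0.374
wrist grip 1580 (array([566.2, 275.7]), array([24.6, 47.5]), 89.1)
wrist carriage+stop 1506 (array([559.8, 299.9]), array([42.1, 58.4]), 89.5)
wrist lever 2000 (array([539.6, 365.9]), array([24. , 43.3]), 88.2) 0.170280274598897
0.08 111 x 0.553 0.56 y 0.359 0.373
0.095 133 x 0.548 0.555 y 0.359 0.373
0.11 137 x 0.536 0.549 y 0.354 0.378
0.125 276 x 0.537 0.547 y 0.354 0.378
0.14 321 x 0.531 0.542 y 0.354 0.378
0.155 981 x 0.518 0.537 y 0.354 0.378
```

View pics/s7.png

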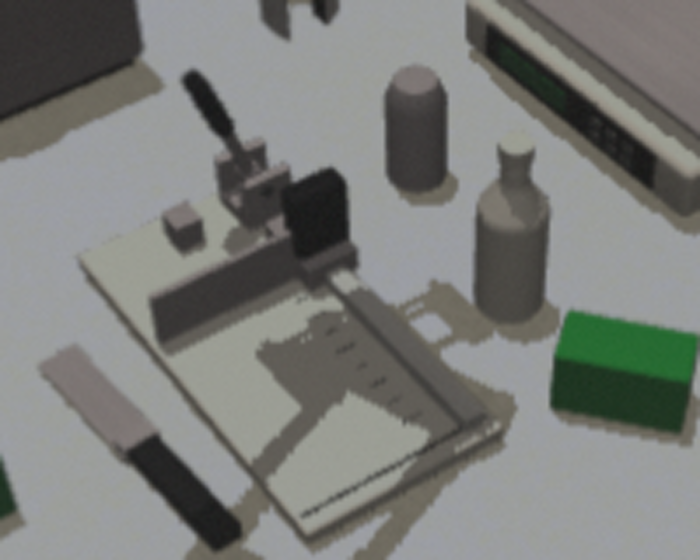

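The side view shows the grip (crop (315,215)) with the carriage hard at the stop, and the bottle and shaker upright. The lever is at about 1.23 rad (paddle at (207,100)). Moving the closed fingers behind (+x of) the paddle.

Call:
play_rows(rows=[25,3,0,0,0,0,-1,50,6,0,0,0,0,-1,75,9,0,0,0,0,-1,90,11,0,0,0,0,-1,90,11,0,0,0,0,-1,90,11,30,0,0,0,-1,90,11,60,0,0,0,-1,90,11,85,0,0,0,-1,90,11,100,0,0,0,-1,90,11,100,0,0,0,-1,90,11,100,0,0,0,-1], squeeze=20)

```text
clock: 19.83
ee_pos: [0.5789, 0.3633, 0.1188]
eef_rot: [-2.248, -2.193, 0.006]
force: [0.3, 0.2, 1.0]
width: 0.0006
grip_force: 0.0
```

Call:
play_rows(rows=[0,-10,2,0,0,0,-1,0,-20,4,0,0,0,-1,0,-26,6,0,0,0,-1,0,-33,8,0,0,0,-1,0,-39,11,0,0,0,-1,0,-46,14,0,0,0,-1,0,-52,18,0,0,0,-1,0,-58,22,0,0,0,-1,0,-63,26,0,0,0,-1,0,-68,31,0,0,0,-1,0,-72,36,0,0,0,-1,0,-76,41,0,0,0,-1,0,-80,46,0,0,0,-1,0,-83,52,0,0,0,-1,0,-86,58,0,0,0,-1,0,-88,64,0,0,0,-1,0,-90,70,0,0,0,-1,0,-91,76,0,0,0,-1,0,-92,81,0,0,0,-1,0,-92,84,0,0,0,-1])

```text
clock: 21.5
ee_pos: [0.4873, 0.3667, 0.0353]
eef_rot: [-2.248, -2.194, 0.002]
force: [-2.7, -0.3, 12.7]
width: 0.0005
grip_force: 7.2
```

Call:
play_rows(rows=[0,0,1,0,0,0,-1,0,0,1,0,0,0,-1,0,0,1,0,0,0,-1,0,0,-10,0,0,0,-1,0,0,-40,0,0,0,-1,0,0,-75,0,0,0,-1,0,0,-110,0,0,0,-1,0,0,-140,0,0,0,-1,0,0,-160,0,0,0,-1,0,0,-160,0,0,0,-1,0,0,-160,0,0,0,-1])

```text
clock: 22.42
ee_pos: [0.4891, 0.3672, 0.1977]
eef_rot: [2.247, 2.194, 0.006]
force: [0.2, -0.5, -1.8]
width: 0.0004
grip_force: 0.0
```

```bash
python3 - <<'E'
from h import *
print(manip.read_state()["ee_pos"])
for c in ("side","wrist"):
    im,d=manip.snapshot(c);C=cloud(c,d,d>0)
    f=C[(C[:,0]>.44)&(C[:,0]<.508)&(C[:,1]>.353)&(C[:,1]<.375)&(C[:,2]>.055)&(C[:,2]<.11)]
    if len(f)>9: print(c,"paddle top z",len(f),np.percentile(f[:,2],[5,50,95]).round(4),"slope",np.polyfit(f[:,0],f[:,2],1)[0].round(3))
    f=C[(C[:,0]>.52)&(C[:,0]<.62)&(C[:,1]>.24)&(C[:,1]<.31)&(C[:,2]>.09)&(C[:,2]<.115)];print(c,"grip",rect(f) if len(f)>5 else 0)
    if c=="side":
        cv2.imwrite("pics/s8.png",im)
        for q in ("cheese","wedge","wheel","spray","shaker","knife"):
            for m in manip.masks_of(c,q)[:3]:
                P=cloud(c,d,m["pixels"]);t=P[P[:,2]>np.percentile(P[:,2],97)-.008];print(q,round(m["p"],2),rect(t),np.percentile(P[:,2],97).round(3))
E
```

```text
[0.48909984 0.36721626 0.19774646]
side paddle top z 135 [0.0559 0.0605 0.0638] slope -0.005
side grip (array([564.5, 269.9]), array([24.9, 48.7]), 85.4)
cheese 0.91 (array([677.7,  37.5]), array([ 54.2, 100. ]), 39.0) 0.061
cheese 0.74 (array([ 596.7, -243.8]), array([97.6, 50.7]), 77.5) 0.08
cheese 0.72 (array([240.1, 260.6]), array([ 49.9, 102.3]), 1.4) 0.061
wedge 0.73 (array([ 504.8, -197.1]), array([48.9, 97.3]), 4.9) 0.089
wheel 0.71 (array([ 730. , -230.1]), array([112.3, 114.9]), 63.6) 0.062
spray 0.71 (array([674.6, 168.6]), array([25.1, 25.2]), 78.0) 0.158
shaker 0.95 (array([702.2, 331.2]), array([38.1, 36.8]), 6.7) 0.1
shaker 0.2 (array([ 730.2, -231.6]), array([112.2, 113.7]), 11.5) 0.062
knife 0.6 (array([362.2, 205.3]), array([ 30.4, 221.8]), 2.0) 0.019
knife 0.28 (array([564., 270.]), array([24.9, 47.6]), 85.4) 0.105
wrist paddle top z 1259 [0.0613 0.0638 0.0652] slope -0.014
wrist grip (array([568.6, 283.5]), array([19. , 48.6]), 70.5)
```

View pics/s8.png

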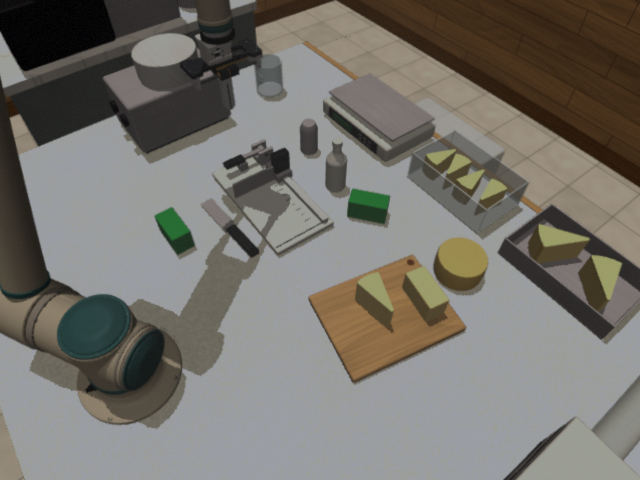

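The lever lies level (paddle top at about 63 mm, (235,160)), the gauge is at its stop, the block is flat on the board at (425,293), and nothing else has moved. Handing in.

```bash
python3 -c "
from workcell import manip
print(manip.job_done())"
```

```text
the job is handed in; nothing more can be done
None
```

I handed the job in at about 22 s of the 64 s allowed: the cheese block lies flat on the board, the gauge is against its end stop, the clamp lever is shut, and the last pictures show the bystanders where they were; no verdict came back.

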